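Line up the plating board and raise the overhead camera

TASK

Slide the wooden plating board flat along the worktop until the pointer tip of the camera stand is over the inside of the ring inlaid in the board, and let go of the board. Then squeeze in the release button on the front of the camera stand's mast grip and, keeping it squeezed, pull the mast up past its first stop to its second, topmost stop. Finish while still holding the grip there with the mast fully out (it sinks when let go), the ring still under the pointer, and the jar, shaker and cup left where they stand.

Things in the scene. Friction and masses are not known exactly. Their poses are not given: they have to be found in the camera images.
- stand: Camera stand, fixed: round steel foot 112 mm across, upright sleeve up to 36 mm thick and 122 mm high (clamp block 40 x 42 mm at 51 to 69 mm), mast inside. Origin on the mast's axis at worktop level; z up; the button side faces its -x; the pointer arm (8 mm rod, centre 60 mm high, 140 mm long) and the camera boom point along its +y.
- camera (a point): Centre of the small black camera on the mast's boom (10 mm rod), 140 mm along the stand's +y from the mast's axis, 135 mm above the worktop when the mast is down; rises with it. Body 50 x 34 x 26 mm, lens hanging down to 111 mm, button on top at 150 mm.
- pointer_tip (a point): Lower end of the fixed pointer, 22 mm above the worktop, 140 mm along +y of the stand from the mast's axis; it clears the board's top by 8 mm.
- mast (a joint): How far the mast is pulled up out of the sleeve, m: 0 = down (start), first stop about 0.055, second stop (end of travel) 0.110. Locked unless the button is squeezed in over 4.5 mm; if it is let out on the way, the mast catches at the first stop. Nothing catches at the second: let go, it sinks back to 0.067 or lower. Lifting takes 3 to 6 N.
- mast_button (a joint): How far the release button is squeezed in, m: 0 = out, 0.006 = fully in; springs out by itself; 2 N to start, 5 N fully in.
- grip_center (a point): Centre of the black grip on top of the mast, on the mast's axis, 175 mm above the worktop when the mast is down; moves up with the mast. The grip is 34 mm (stand x) by 36 mm (stand y) by 60 mm high. Squeezing it along the stand's x presses the button: 42 mm across with the button out, 36 mm with it in. Axes as the stand.
- button_face (a point): Middle of the outer face of the steel release button on the grip's -x side: 26 mm wide (y) by 32 mm high, standing 8 mm proud, pressed in along the stand's +x.
- board: Loose wooden plating board, 120 (x) x 230 (y) x 14 mm, about 0.45 kg. Origin at the centre of its underside, z up. It carries an upright grip near its +y end and the ring near its -y end.
- spot (a point): Centre of the inlaid dark ring, on the board's top (z = 14 mm), at (0, -65) mm in the board's frame. Ring 16 mm inside and 24 mm outside diameter.
- board_grip (a point): Point on the board's upright wooden grip, 38 mm above the worktop, at (0, 85) mm in the board's frame. The grip is a bar 80 mm long along the board's x, 16 mm thick along its y, from the board's top up to 56 mm.
- salt: Bystander: salt shaker, 44 mm across, 90 mm high; origin under its centre.
- honey: Bystander: glass jar with black lid, 65 mm across, 86 mm high; origin under its centre.
- cup: Bystander: grey cup, 74 mm across, 98 mm high; origin under its centre.
Things that resemble listed ones, but are neither listed nor needed, are in the scene too. Several things have the shape of the stand; the one meant has the colours described above.

How it is judged:
By the outcome, as a careful person would: the job done as asked, in the order asked, and still so for the second after the job is handed in, while the arm keeps its last pose, push and grip.
It also fails if it takes over 48 s, if anything falls off the work surface, if the arm or the gripper's body presses on something with over 40 N, if the wrist force passes 120 N, or if a joint passes its speed limit or range.

ROBOT

A 6-joint arm with a two-finger parallel gripper is mounted at the origin on the work surface; the furniture and walls round the work are solid. World frame = base frame: x ahead of the robot, y to its left, z up, the work surface at z = 0. Lengths are in m, angles in degrees, forces in N, time in s.
With the tool pointing down it reaches from about 0.375 to 0.9 m from the base axis. Payload 3.1 kg.
Tool frame: the origin (TCP) lies at the very end of the fingers, on their centre line; the grasp point (between the pads) lies 19 mm behind it (grip_point_offset is the distance from the TCP to the grasp point, in m); y points along the fingers, x is the direction in which the jaws open and shut, and the axes are right-handed (so a half turn about y gives the same grasp; the last joint's range is limited). The gripper opens to 87 mm and grips with 3 to 60 N. Pads are 19 mm wide; open, the fingers measure 117 mm over their backs; the gripper's body (75 mm by 190 mm) begins 51 mm behind the grasp point.
Start: joints at [-83.967, 30.224, 82.088, -0, 67.689, -10.227], TCP at [0.175, -0.6, 0.223] pointing down, gripper open.
Joint ranges: [-176.69, 176.69], [-43.24, 126.21], [12.49, 139.97], [-82, 262], [0, 151.66], [-163.58, 163.58]. Speed limits (degrees/s): [159.86, 159.86, 180, 180, 180, 180].

INTERFACE

Orientations are given as a 3x3 rotation matrix whose columns are the frame's x, y, z axes.
In Python, from rig import * gives the robot as it stands.
- The arm moves only by the tool send_rows, never from a script. Its argument "moves" is text: rows parted by semicolons, each of 5 numbers parted by spaces: the finger opening in mm, from 0 to 87, then the shift along the tool's x, y, z in mm, then the turn about the tool's y in degrees. In form: fingers dx dy dz yaw; .... A call has 1 to 20 rows; each row shifts and turns the commanded pose from where the row before left it, along the tool's axes as they then stand; what a row does not reach is not made up. A row lasts 1/12 s, in which the tool goes at most 41.7 mm and 7.16 degrees, less where a joint would pass 70% of its speed; a pose out of reach is approached as far as the arm can. A call is refused whole if a number of a shift passes 41.7 or a number of a turn 7.16, either way. A call with a gripper value outside its range is refused whole. The fingers move at their own pace and stop on an object; the grip force is fixed at half the most. Time passes only in rows, so rows that do not move let the fingers close. It gives the time, the measured TCP pose, the force and the opening at its end, in the units of the state.
- read_state(): the state, without advancing time (a new reading comes with each control period).
- capture(name): name is "scene" or "top" or "wrist"; returns a dict with "image" (384x512x3 uint8, blue, green, red), "z_map" (384x512 float32, m along the optical axis (not along the pixel's ray), 0 where there is no reading), "mtx" (3x3 intrinsics, pixels), "origin" and "rotation" of the camera in the world; the wrist camera has in their place "tool_from_camera" (4x4, takes a point from camera to tool coordinates, whose origin is the TCP and whose axes are the tool frame's). Camera axes: x right, y up, looking along -z (the intrinsics and any distortion apply to the point x, -y, -z); pixel columns grow to the right and rows downward; lengths in m; the calibration is good to about 2 mm. A picture is of the moment at which its call begins: read the wrist's pose just before it.
- hand_in(): hands the job in, once; it reports no verdict.
Trained networks look in a picture, given as the dict that the camera call returned (one of the last four; its "shot" number tells which), for a name from the list of things; names that differ only in an ending like _2 or _b are one class to them, and where a whole thing is asked for, a point or a joint stands for the part that bears it (a point fixed in the world has none). Each returns a list of dicts, best first, with "p" (0 to 1); they miss things now and then, are a little off and sometimes report something else, mostly with a low value. They report only what shows in the picture. A call takes as long as a camera call. They do not tell look-alikes from the thing itself.
- search_frame(picture, name): "bbox" ([left, top, right, bottom] in pixels, round what is visible of it).
- masks_of(picture, name): "region" (384x512 bool, what is visible of it) and "bbox" ([left, top, right, bottom] in pixels, round what is visible of it).
- mark_of(picture, name): "pixel" ([row, column] in pixels: a listed point, or the origin of a listed thing).
The state is a dict: "time_s": time; "joint_positions": joint angles; "qvel": joint speeds; "tau": joint torques, N m; "position": TCP position; "tcp_rot": TCP orientation; "force": force on the tool from outside, world axes, zero at the start; "moment": the same for the moment, N m; "opening": opening from 0.0 (shut) to 1.0 (fully open).
Only numpy, scipy, OpenCV 4.12 (cv2) and the standard library are available. Lean on these libraries where they do the work, as an engineer would, in place of code of your own. Each camera call takes 0.05 s, during which the arm holds its last target. There are 200 camera calls.

## Working session

There is one attempt and no reset: what is moved stays moved. The work goes in short steps, Python scripts to look and compute and a tool call to move; the robot and the scene stay as the last step left them, time stands still between calls to the robot, and variables do not carry over. Pictures are saved under pics/ and viewed, about 8 in all and at most 12, crops included, and the job is handed in when it is done.

Besides the shell and the picture viewer there is one more tool, called after "Emit:" as name(argument=value, ...) on one line, values as JSON. send_rows: Moves the arm, as the interface text tells. Its arguments: {"type":"object","properties":{"moves":{"type":"string"}},"required":["moves"]}

```bash
ls; mkdir -p pics; cat > h.py <<'E'
from rig import *
import numpy as np, cv2
def ray(c,px,st=None):
    r,q=px; m=np.array(c["mtx"]); d=np.array([(q-m[0,2])/m[0,0],-(r-m[1,2])/m[1,1],-1.0])
    if "origin" in c: return np.array(c["origin"]),np.array(c["rotation"])@d
    T=np.array(c["tool_from_camera"]);R=np.array(st["tcp_rot"]);p=np.array(st["position"])
    return p+R@T[:3,3], R@T[:3,:3]@d
def atz(c,px,z,st=None):
    o,d=ray(c,px,st); return o+d*(z-o[2])/d[2]
def dep(c,px,st=None):
    o,d=ray(c,px,st); r,q=int(round(px[0])),int(round(px[1]))
    w=c["z_map"][max(r-1,0):r+2,max(q-1,0):q+2]; w=w[w>0]
    return o+d*(np.median(w) if len(w) else np.nan)
E
python3 - <<'E'
from h import *
np.set_printoptions(precision=4,suppress=True)
s=read_state();print(s)
ims=[]
for n in ["scene","top"]:
    c=capture(n);cv2.imwrite(f"pics/{n}0.png",c["image"]);ims.append(c["image"]);print(n,c.keys(),c["origin"],np.array(c["mtx"]).tolist())
    for k in ["stand","camera","pointer_tip","grip_center","button_face","board","spot","board_grip","salt","honey","cup"]:
        for m in mark_of(c,k)[:4]:
            print(k,round(m["p"],2),np.round(m["pixel"],1),dep(c,m["pixel"]))
E
```

```text
pics
{'time_s': 0.0, 'joint_positions': array([-83.9685,  30.2786,  82.1555,   0.0006,  67.689 , -10.2263]), 'qvel': array([ 0.0386,  0.0899, -0.0357,  0.1013,  0.001 ,  0.0094]), 'tau': array([ -0.0024, -44.0045, -17.6595,   0.0632,   0.0583,  -0.0002]), 'position': array([ 0.1749, -0.5993,  0.2216]), 'tcp_rot': array([[ 0.28  , -0.0002,  0.96  ],
       [-0.96  ,  0.0021,  0.28  ],
       [-0.0021, -1.    ,  0.0004]]), 'force': array([-0.1406,  0.13  , -0.1847]), 'moment': array([-0.0496, -0.0122, -0.0057]), 'opening': 1.0013638549985762}
scene dict_keys(['image', 'z_map', 'mtx', 'origin', 'rotation', 'shot']) [ 1.6737 -0.7925  0.7266] [[460.91222317079763, 0.0, 249.4060961264383], [0.0, 460.91222317079763, 197.68582505551984], [0.0, 0.0, 1.0]]
stand 0.85 [261.7 204. ] [ 0.5677 -0.2239  0.0176]
stand 0.63 [212.4 250. ] [0.3404 0.1028 0.0144]
camera 0.93 [212.4 239.7] [ 0.558  -0.0822  0.1411]
camera 0.62 [172.  275.5] [0.3273 0.2351 0.1452]
pointer_tip 0.7 [200.7 273.6] [0.2768 0.2636 0.0011]
pointer_tip 0.55 [242.7 241.6] [ 0.5077 -0.0467  0.0019]
grip_center 0.87 [211.3 201. ] [ 
[... 738 characters left out ...]
177.5 305.4] [ 0.5305 -0.1983  0.0226]
stand 0.56 [231.  230.4] [0.3137 0.105  0.2045]
camera 0.68 [178. 276.] [ 0.5167 -0.07    0.1436]
camera 0.54 [229.4 191. ] [0.3204 0.2607 0.1479]
grip_center 0.7 [173.2 312.5] [ 0.5271 -0.2051  0.2033]
grip_center 0.66 [232.8 229.3] [0.3072 0.1089 0.208 ]
button_face 0.62 [164.  157.2] [0.5961 0.4273 0.0095]
board 0.87 [176.6 237.6] [0.5381 0.0861 0.0152]
spot 0.62 [169.8 252.2] [0.5664 0.0244 0.014 ]
board_grip 0.87 [175.8 216.4] [0.5378 0.1714 0.0564]
board_grip 0.32 [149.3 353.3] [ 0.6363 -0.3873  0.0887]
salt 0.39 [198.4 358.8] [ 0.4395 -0.4142  0.0416]
honey 0.61 [149.5 353. ] [ 0.6357 -0.3863  0.0876]
cup 0.83 [163.3 159.5] [0.5882 0.4001 0.0845]
```

```bash
python3 -c "
import cv2,numpy as np
a=cv2.imread('pics/scene0.png')[130:350,80:420];b=cv2.imread('pics/top0.png')[110:270,130:400]
a=cv2.resize(a,(510,330));a=cv2.resize(cv2.imread('pics/scene0.png')[140:320,90:400],(800,465));cv2.imwrite('pics/v1.png',a)
cv2.imwrite('pics/v2.png',cv2.resize(b,(800,474)))"
```

```text
(no output)
```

View pics/v1.png

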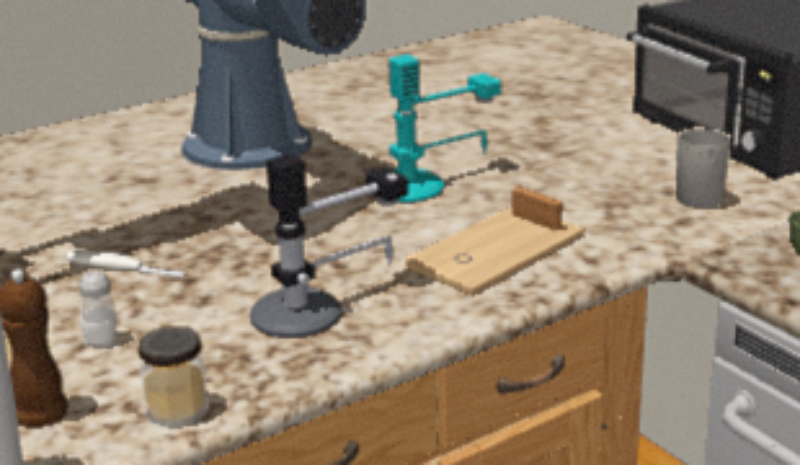

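View pics/v2.png

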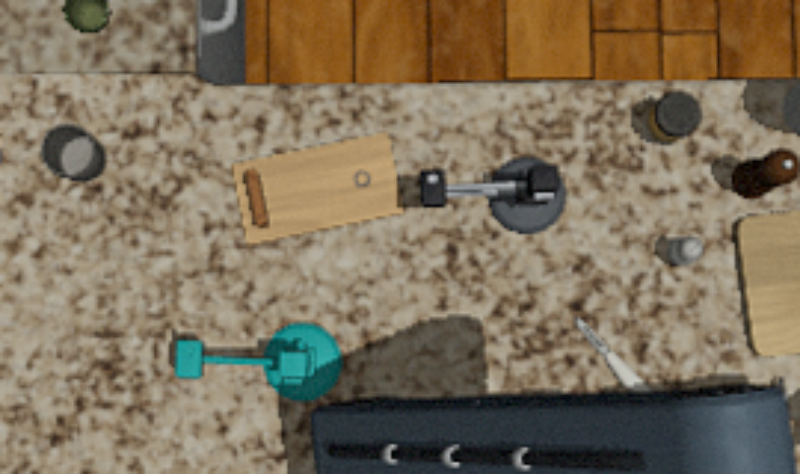

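Top view (up = +x, left = +y): the steel/black stand has its foot at crop (527,195), with its boom toward the left. The board lies left of it, yawed about 10°, with the ring at (362,179) and the grip bar at (257,198). The teal stand is a decoy. I'll lift and move the wrist camera over the area.

Emit:
send_rows(moves="87 0 -40 0 0; 87 0 -40 0 0; 87 0 -40 0 0; 87 0 -40 0 0; 87 -20 -30 20 0; 87 -28 0 28 0; 87 -28 0 28 0; 87 -28 0 28 0; 87 -28 0 28 0; 87 -28 0 28 0; 87 -28 0 28 0; 87 -28 0 28 0; 87 -28 0 28 0; 87 -28 0 28 0; 87 -28 0 28 0; 87 -28 0 28 0; 87 -28 0 28 0; 87 -28 0 28 0; 87 0 0 0 0; 87 0 0 0 0")

```text
time_s: 2.87
position: [0.4366, -0.1218, 0.4127]
tcp_rot: [[0.285, 0.0, 0.959], [-0.959, -0.0, 0.285], [0.0, -1.0, -0.0]]
force: [-0.3, -0.9, 0.0]
opening: 1.004
```

```bash
cat >> h.py <<'E'
np.set_printoptions(precision=4,suppress=True)
def look(name,keys,fn=None,zs={}):
    s=read_state();c=capture(name);st=s
    print(name,"t",round(s["time_s"],2),"tcp",s["position"],"x",s["tcp_rot"][:,0])
    if fn: cv2.imwrite("pics/"+fn,c["image"])
    for k in keys:
        for m in mark_of(c,k)[:3]:
            print(k,round(m["p"],2),np.round(m["pixel"],1),"dep",dep(c,m["pixel"],st), "atz",atz(c,m["pixel"],zs[k],st) if k in zs else "")
    return s,c
ZS=dict(stand=0,camera=.135,pointer_tip=.022,grip_center=.175,button_face=.175,board=0,spot=.014,board_grip=.038,salt=0,honey=0,cup=0)
E
python3 - <<'E'
from h import *
s,c=look("wrist",["camera","pointer_tip","grip_center","button_face","stand","board","spot","board_grip"],"w1.png",ZS)
print(np.array(c["tool_from_camera"]))
for n in ["top","scene"]:
    look(n,["camera","pointer_tip","grip_center","stand","board","spot","board_grip","salt","honey","cup"],n+"1.png",ZS)
E
```

```text
wrist t 2.87 tcp [ 0.4366 -0.1218  0.4127] x [ 0.285  -0.9585  0.0004]
camera 0.94 [ 81.1 240.3] dep [ 0.5365 -0.0714  0.1458] atz [ 0.5371 -0.0707  0.135 ]
camera 0.62 [166.5   5.6] dep [0.3163 0.24   0.1454] atz [0.3115 0.2482 0.135 ]
pointer_tip 0.65 [154.3  51.9] dep [ 0.3011  0.2683 -0.0029] atz [0.3102 0.2524 0.022 ]
pointer_tip 0.5 [ 39.5 109.9] dep [0.5433 0.1665 0.0352] atz [0.544 0.173 0.022]
grip_center 0.83 [106.3 337.5] dep [ 0.5394 -0.1995  0.2033] atz [ 0.5415 -0.2071  0.175 ]
grip_center 0.67 [198.4  79.3] dep [0.3235 0.0977 0.1992] atz [0.3113 0.1105 0.175 ]
button_face 0.4 [125.8 330.8] dep [ 0.5159 -0.2526  0.0102] atz [ 0.5149 -0.2077  0.175 ]
stand 0.8 [105.3 313.7] dep [ 0.5357 -0.1836  0.1355] atz [ 0.5428 -0.2098  0.    ]
stand 0.58 [172.4 130.8] dep [0.3164 0.1007 0.0178] atz [0.3101 0.1071 0.    ]
board 0.97 [ 53.1 162.5] dep [0.5495 0.0841 0.0122] atz [0.5503 0.0881 0.    ]
spot 0.83 [ 54.7 195.7] dep [0.5639 0.0261 0.013 ] atz [0.5638 0.0259 0.014 ]
board_grip 0.91 [ 39.  108.9] dep [0.5434 0.1667 0.0384] atz [0.5434 0.1669 0.038 ]
[[ 1.      0.0008 -0.001
[... 2542 characters left out ...]
7 0.0264 0.0167] atz [0.5584 0.0295 0.014 ]
spot 0.56 [216.3 360.8] dep [0.6232 0.4021 0.018 ] atz [0.6173 0.4089 0.014 ]
spot 0.4 [261.2 205.4] dep [ 0.567  -0.2186  0.0172] atz [ 0.562 -0.216  0.014]
board_grip 0.9 [219.7 295.8] dep [0.535  0.1664 0.0377] atz [0.5355 0.1661 0.038 ]
board_grip 0.56 [210.3 202.6] dep [ 0.5583 -0.212   0.1829] atz [ 0.2609 -0.0573  0.038 ]
salt 0.71 [272.8 129.7] dep [ 0.4742 -0.427   0.0062] atz [ 0.4639 -0.4238  0.    ]
honey 0.63 [297.3 156.9] dep [ 0.6725 -0.4244  0.0272] atz [ 0.6335 -0.4101  0.    ]
honey 0.57 [213. 240.] dep [ 0.5608 -0.083   0.1402] atz [0.2947 0.0867 0.    ]
cup 0.71 [215.9 361.4] dep [0.624  0.4043 0.0193] atz [0.5954 0.4369 0.    ]
```

View pics/w1.png

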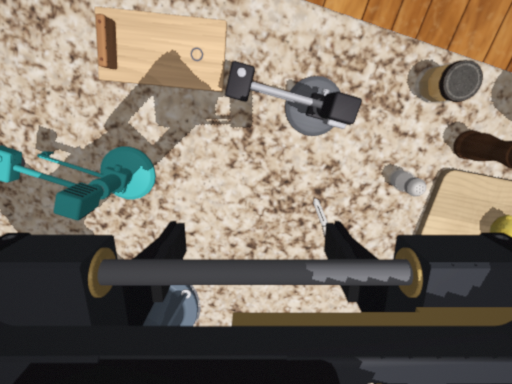

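The wrist picture shows the board's ring at (197,54) and its bar at (106,40). The stand's camera is at (240,81) and its grip at (340,107). The measurements agree: pointer about (0.537,-0.07), ring (0.563,0.027), board grip (0.540,0.170). Next I'll hover above the board grip.

Emit:
send_rows(moves="87 -16 0 12 0; 87 -31 0 22 0; 87 -31 0 22 0; 87 -31 0 22 0; 87 -31 0 22 0; 87 -31 0 22 0; 87 -31 0 22 0; 87 -31 0 22 0; 87 -20 0 16 0; 87 0 25 0 3.5; 87 0 40 0 3.8; 87 0 40 0 0; 87 0 40 0 0; 87 0 40 0 0; 87 0 40 0 0; 87 0 30 0 0; 87 0 10 0 0; 87 0 0 0 0; 87 0 0 0 0; 87 0 0 0 0")

```text
time_s: 6.08
position: [0.542, 0.1703, 0.1497]
tcp_rot: [[0.156, 0.005, 0.988], [-0.988, 0.001, 0.156], [0.0, -1.0, 0.005]]
force: [0.9, -0.0, 0.3]
opening: 1.0
```

```bash
python3 - <<'E'
from h import *
s,c=look("wrist",["camera","pointer_tip","grip_center","stand","spot","board_grip"],"w2.png",ZS)
# board cloud from masks
for k in ["board"]:
    for m in masks_of(c,k)[:2]:
        ys,xs=np.nonzero(m["region"]);o=[]
        P=np.array([dep(c,(y,x),s) for y,x in zip(ys[::3],xs[::3])])
        print(m["p"],m["bbox"],len(P))
        T=P[abs(P[:,2]-.014)<.006]; G=P[(P[:,2]>.050)&(P[:,2]<.066)]
        for n,Q in (("top",T),("bar",G)):
            if len(Q)>10:print(n,len(Q),Q.mean(0),cv2.minAreaRect(Q[:,:2].astype(np.float32)))
E
```

```text
wrist t 6.08 tcp [0.542  0.1703 0.1497] x [ 0.1558 -0.9878  0.0002]
spot 0.67 [182.4 392.1] dep [0.5639 0.0228 0.0133] atz [0.564  0.0232 0.014 ]
board_grip 0.96 [187.9 253.6] dep [0.5462 0.1718 0.0543] atz [0.5416 0.1711 0.038 ]
board_grip 0.63 [178.8 321.5] dep [0.5558 0.0991 0.0124] atz [0.5612 0.1062 0.038 ]
0.88 [221.6, 118.3, 443.0, 234.1] 7325
top 6853 [0.5597 0.0858 0.0123] ((0.5534827709197998, 0.09033069014549255), (0.11915305256843567, 0.2289087474346161), 11.087100982666016)
bar 425 [0.5393 0.1739 0.0536] ((0.5370535850524902, 0.1734844148159027), (0.07891078293323517, 0.015636608004570007), 10.994465827941895)
```

View pics/w2.png

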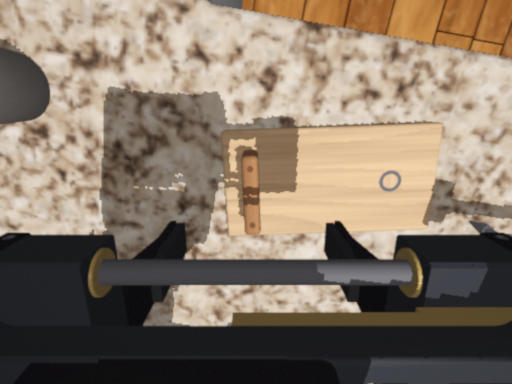

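Board rectangle: 119×229 mm, centre (0.5535, 0.0903), yaw 11.0°. The bar is at (0.5372, 0.1736), which agrees with the network. The picture shows the bar at (251,192) and the ring at (390,181). Grasping now.

Emit:
send_rows(moves="87 -4 0 -4 -2; 87 0 20 0 0; 87 0 35 0 0; 87 0 35 0 0; 87 0 25 0 0; 87 0 10 0 0; 87 0 2.5 0 0; 87 0 0 0 0; 60 0 0 0 0; 30 0 0 0 0; 10 0 0 0 0; 10 0 0 0 0; 10 0 0 0 0; 10 0 0 0 0; 10 0 0 0 0; 10 0 0 0 0")

```text
time_s: 7.82
position: [0.5355, 0.1734, 0.0201]
tcp_rot: [[0.19, 0.0, 0.982], [-0.982, 0.0, 0.19], [0.0, -1.0, 0.0]]
force: [0.6, 0.9, 0.4]
opening: 0.478
```

```bash
python3 - <<'E'
from h import *
s,c=look("wrist",["pointer_tip","camera","spot"],"w3.png",ZS)
print(s["opening"]*87,s["force"])
s,c=look("scene",["pointer_tip","camera","spot"],"s3.png",ZS)
# clouds of stand from top+scene masks
for n in ["top","scene"]:
    c=capture(n)
    for k in ["camera"]:
        for m in masks_of(c,k)[:3]:
            ys,xs=np.nonzero(m["region"]); P=np.array([dep(c,(y,x)) for y,x in zip(ys,xs)])
            for lab,lo,hi,f in (("cam",.125,.156,1),("grip",.19,.215,0),("foot",.003,.02,0)):
                Q=P[(P[:,2]>lo)&(P[:,2]<hi)]
                if len(Q)>8: print(n,lab,m["p"],m["bbox"],len(Q),Q.mean(0),cv2.minAreaRect(Q[:,:2].astype(np.float32)))
E
```

```text
wrist t 7.82 tcp [0.5355 0.1734 0.0201] x [ 0.1902 -0.9817  0.    ]
spot 0.8 [231. 488.] dep [0.5649 0.0257 0.0129] atz [0.5652 0.0267 0.014 ]
spot 0.28 [246.5 257.3] dep [0.5475 0.1743 0.0544] atz [0.5264 0.1698 0.014 ]
41.600510521600896 [0.5933 0.9262 0.4369]
scene t 8.02 tcp [0.5354 0.1734 0.02  ] x [ 0.1902 -0.9818 -0.    ]
pointer_tip 0.98 [201.9 278. ] dep [0.5449 0.0793 0.1314] atz [0.3375 0.2395 0.022 ]
pointer_tip 0.96 [243.4 241.9] dep [ 0.5118 -0.0482  0.0015] atz [ 0.5447 -0.0692  0.022 ]
camera 0.89 [212.1 238.3] dep [ 0.5544 -0.0851  0.1416] atz [ 0.5418 -0.0771  0.135 ]
camera 0.55 [170.2 274.1] dep [0.3109 0.2408 0.147 ] atz [0.2827 0.2622 0.135 ]
camera 0.53 [231.6 282.8] dep [0.5456 0.0999 0.0149] atz [ 0.7359 -0.0507  0.135 ]
spot 0.7 [237.7 268.2] dep [0.5523 0.032  0.0149] atz [0.5509 0.033  0.014 ]
top cam 0.78 [186.1, 224.3, 234.0, 238.2] 173 [0.3126 0.2255 0.1434] ((0.311342716217041, 0.20368848741054535), (0.13212083280086517, 0.04264383763074875), 89.00354766845703)
top grip 0.78 [186.1, 224.3, 234.0, 238.2] 102 [0.307  0.112  0.2035] ((0.3062163293361664, 
[... 828 characters left out ...]
1.7, 286.5, 183.2] 67 [0.3162 0.1091 0.1997] ((0.31220197677612305, 0.11279822885990143), (0.03500363975763321, 0.029304947704076767), 87.98696899414062)
scene foot 0.92 [237.9, 161.7, 286.5, 183.2] 28 [-0.0433  0.4048  0.0053] ((-0.07994666695594788, 0.4236167073249817), (0.1528794914484024, 0.3126514256000519), 57.812381744384766)
scene cam 0.74 [193.0, 199.3, 249.4, 229.2] 311 [ 0.5464 -0.1293  0.1408] ((0.5383127331733704, -0.14005181193351746), (0.17521868646144867, 0.045190904289484024), 88.26205444335938)
scene grip 0.74 [193.0, 199.3, 249.4, 229.2] 118 [ 0.5475 -0.2127  0.2006] ((0.5406114459037781, -0.20849451422691345), (0.03501873463392258, 0.03745342046022415), 4.971002578735352)
```

View pics/w3.png

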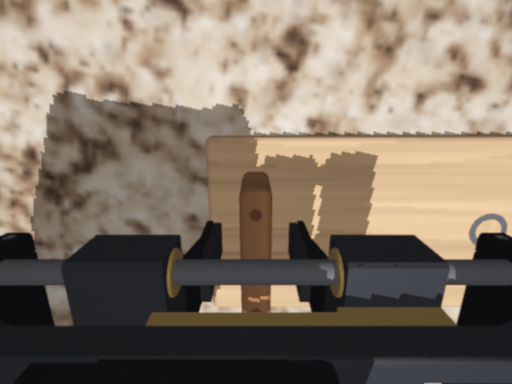

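The fingers are still closing (41 mm). I'll close them fully and then slide: tip ≈ (0.538,-0.070), so the bar should go to ≈ (0.509,0.077).

Emit:
send_rows(moves="8 0 0 0 0; 8 0 0 0 0; 8 0 0 0 0; 8 0 0 0 0; 8 0 0 0 0; 8 0 0 0 0; 8 0 0 0 0; 8 0 0 0 0")

```text
time_s: 9.08
position: [0.5354, 0.1733, 0.02]
tcp_rot: [[0.19, -0.0, 0.982], [-0.982, -0.0, 0.19], [0.0, -1.0, -0.0]]
force: [0.2, -1.2, -1.4]
opening: 0.182
```

Emit:
send_rows(moves="8 3 0 -1.5 0; 8 8 0 -4 0; 8 8 0 -4 0; 8 8 0 -4 0; 8 8 0 -4 0; 8 8 0 -4 0; 8 8 0 -4 0; 8 8 0 -4 0; 8 8 0 -4 0; 8 8 0 -4 0; 8 8 0 -4 0; 8 4 0 -2.5 0; 8 2 0 -1.5 0; 8 0 0 0 0; 8 0 0 0 0; 8 0 0 0 0")

```text
time_s: 10.42
position: [0.5077, 0.0774, 0.02]
tcp_rot: [[0.19, -0.0, 0.982], [-0.982, -0.0, 0.19], [0.0, -1.0, -0.0]]
force: [0.0, -1.4, -3.1]
opening: 0.177
```

```bash
python3 - <<'E'
from h import *
s,c=look("wrist",["pointer_tip","camera","spot"],"w4.png",ZS)
print(s["opening"]*87,s["force"])
s,c2=look("scene",["pointer_tip","camera","spot"],"s4.png",ZS)
a=cv2.resize(c["image"],None,fx=.8,fy=.8); b=cv2.resize(c2["image"][185:275,190:310],(410,307),interpolation=cv2.INTER_CUBIC)
v=np.zeros((310,800,3),np.uint8);v[:307,:410]=a[:307];v=np.hstack([a[:307],b])[:, :];cv2.imwrite("pics/v4.png",cv2.resize(v,(800,300)))
E
```

```text
wrist t 10.42 tcp [0.5077 0.0774 0.02  ] x [ 0.1901 -0.9818  0.    ]
spot 0.79 [232.3 488.3] dep [0.5591 0.0047 0.0905] atz [ 0.5367 -0.0697  0.014 ]
15.408645688707873 [ 0.0071 -1.3577 -3.0995]
scene t 10.62 tcp [0.5076 0.0776 0.02  ] x [ 0.1904 -0.9817 -0.    ]
pointer_tip 0.92 [241.5 242.1] dep [ 0.5231 -0.0544  0.0153] atz [ 0.5339 -0.0613  0.022 ]
camera 0.85 [214.4 238.6] dep [ 0.5568 -0.0858  0.1348] atz [ 0.5573 -0.0861  0.135 ]
spot 0.56 [240.6 242. ] dep [ 0.5206 -0.0531  0.0173] atz [ 0.5153 -0.0497  0.014 ]
```

View pics/v4.png

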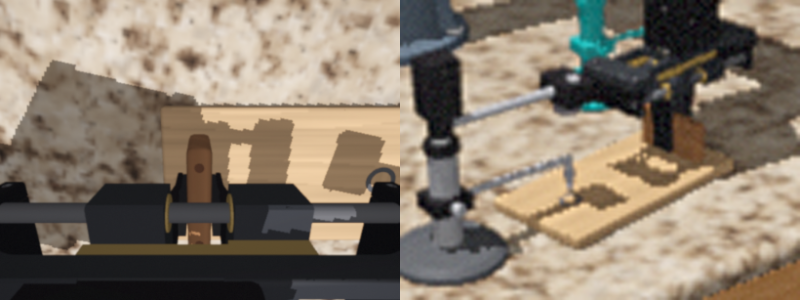

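The scene crop shows the tip at about (573,197), just at the ring. I'll release, rise straight up and check with the wrist camera.

Emit:
send_rows(moves="25 0 0 0 0; 50 0 0 0 0; 50 0 0 0 0; 50 0 0 0 0; 50 0 0 0 0; 50 0 0 0 0; 50 0 0 0 0; 50 0 -15 0 0; 50 0 -30 0 0; 50 0 -35 0 0; 50 0 -30 0 0; 60 0 -15 0 0; 60 0 0 0 0; 60 0 0 0 0; 60 0 0 0 0")

```text
time_s: 12.07
position: [0.5068, 0.0774, 0.1443]
tcp_rot: [[0.19, -0.002, 0.982], [-0.982, 0.0, 0.19], [-0.0, -1.0, -0.002]]
force: [0.1, -0.4, 0.8]
opening: 0.681
```

```bash
python3 - <<'E'
from h import *
s,c=look("wrist",["pointer_tip","camera","spot","board_grip"],"w5.png",ZS)
for m in masks_of(c,"board")[:1]:
    ys,xs=np.nonzero(m["region"]);P=np.array([dep(c,(y,x),s) for y,x in zip(ys[::3],xs[::3])])
    G=P[(P[:,2]>.050)&(P[:,2]<.066)];print(cv2.minAreaRect(G[:,:2].astype(np.float32)))
s,c2=look("scene",["pointer_tip","spot"],"s5.png",ZS)
a=cv2.resize(c["image"][120:260,320:500],(450,350),interpolation=cv2.INTER_CUBIC); b=cv2.resize(c2["image"][225:260,220:265],(350,350)[:2],interpolation=cv2.INTER_CUBIC)
cv2.imwrite("pics/v5.png",np.hstack([a,b]))
E
```

```text
wrist t 12.07 tcp [0.5068 0.0774 0.1443] x [ 0.1901 -0.9818 -0.0004]
pointer_tip 0.97 [185.8 400.3] dep [ 0.5348 -0.0671  0.0289] atz [ 0.5335 -0.0711  0.022 ]
camera 0.81 [227.6 483.8] dep [ 0.5406 -0.0577  0.1464] atz [ 0.5374 -0.0686  0.135 ]
board_grip 0.61 [182.8 259.4] dep [0.5177 0.075  0.054 ] atz [0.5134 0.0738 0.038 ]
((0.5246763825416565, 0.006136596202850342), (0.07844210416078568, 0.16265986859798431), 12.15066146850586)
scene t 12.37 tcp [0.5072 0.0773 0.1441] x [ 0.1901 -0.9818 -0.0005]
pointer_tip 0.86 [239.9 241.8] dep [ 0.5149 -0.0501  0.0166] atz [ 0.5237 -0.0558  0.022 ]
```

View pics/v5.png

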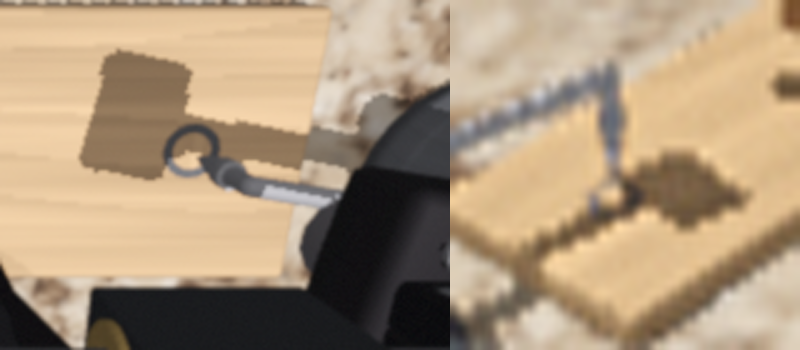

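```bash
python3 - <<'E'
from h import *
s=read_state();c=capture("wrist")
print(s["position"],atz(c,(179.6,396.8),.014,s),[atz(c,p,.022,s) for p in ((184,402.4),(183,401.5),(185.8,400.3))])
c2=capture("scene");k=350/45;g=lambda x,y:(225+y/10,220+(x-450)/k)
print(atz(c2,g(617,194),.014),atz(c2,g(617,190),.022))
E
```

```text
[0.5075 0.0773 0.1446] [ 0.5387 -0.07    0.014 ] [array([ 0.5366, -0.0728,  0.022 ]), array([ 0.5374, -0.0716,  0.022 ]), array([ 0.5343, -0.0713,  0.022 ])]
[ 0.5369 -0.066   0.014 ] [ 0.5473 -0.0727  0.022 ]
```

Ring centre is (0.5387,-0.070) and the tip (0.5366,-0.0725), so the offset is about 3 mm, inside the 8 mm radius. I'll check again from another side on the way to the grip, with the tool turned to the stand's x.

Emit:
send_rows(moves="60 0 -20 0 0; 60 0 -30 0 -3; 60 0 -30 0 -7; 60 0 -25 0 -7; 60 0 0 0 -7; 60 0 0 0 -7; 60 0 0 0 -7; 60 0 0 0 -7; 60 0 0 0 -7; 60 0 0 0 -7; 60 0 0 0 -7; 60 0 0 0 -7; 60 -10 0 -20 -7; 60 -15 0 -36 0; 60 -15 0 -36 0; 60 -15 0 -32 0; 60 0 0 0 0; 60 0 0 0 0; 60 0 0 0 0")

```text
time_s: 14.2
position: [0.4526, -0.0461, 0.2502]
tcp_rot: [[1.0, 0.001, -0.016], [0.016, 0.0, 1.0], [0.001, -1.0, 0.0]]
force: [0.1, 0.1, 0.1]
opening: 0.692
```

```bash
python3 - <<'E'
from h import *
s,c=look("wrist",["pointer_tip","camera","spot","grip_center","button_face","stand"],"w6.png",ZS)
q=[m["pixel"] for m in mark_of(c,"pointer_tip")[:1]]
r,k=(np.array(q[0]) if q else np.array([150,300])).astype(int)
r0=max(0,min(r-45,264));k0=max(0,min(k-60,392));print(r0,k0)
a=cv2.resize(c["image"][r0:r0+90,k0:k0+120],(480,360),interpolation=cv2.INTER_CUBIC);b=cv2.resize(c["image"],(320,240));v=np.zeros((360,800,3),np.uint8);v[:,:480]=a;v[:240,480:]=b
cv2.imwrite("pics/v6.png",v)
E
```

```text
wrist t 14.2 tcp [ 0.4526 -0.0461  0.2502] x [0.9999 0.0158 0.0006]
camera 0.67 [206.7 338.5] dep [ 0.5354 -0.0628  0.1467] atz [ 0.5391 -0.0671  0.135 ]
spot 0.9 [180.  313.7] dep [ 0.5332 -0.0652  0.0353] atz [ 0.5379 -0.0708  0.014 ]
stand 0.8 [ 38.4 149.7] dep [0.3208 0.1082 0.0219] atz [0.3135 0.1124 0.    ]
stand 0.63 [262.6 303.5] dep [ 0.4667 -0.0132  0.3335] atz [ 0.5348 -0.2144  0.    ]
105 240
```

View pics/v6.png

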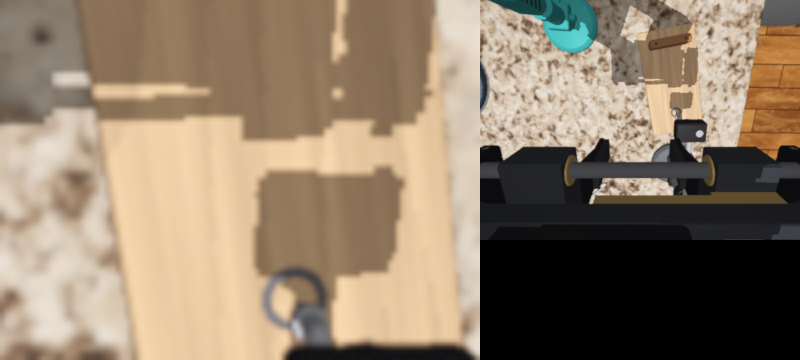

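```bash
python3 - <<'E'
from h import *
s=read_state();c=capture("wrist")
print(s["position"],atz(c,(179.7,313.7),.014,s),[atz(c,p,.022,s) for p in ((183,316.3),(182,315.5),(184,317))])
c=capture("top")
for k in ("stand","grip_center","camera"):
  for m in masks_of(c,k)[:3]:
    ys,xs=np.nonzero(m["region"]); P=np.array([dep(c,(y,x)) for y,x in zip(ys,xs)])
    for lab,lo,hi in (("grip",.197,.215),("foot",.003,.02)):
        Q=P[(P[:,2]>lo)&(P[:,2]<hi)]
        if len(Q)>8 and Q[:,1].mean()<0: print(k,lab,len(Q),Q.mean(0),cv2.minAreaRect(Q[:,:2].astype(np.float32)))
E
```

```text
[ 0.4525 -0.0456  0.25  ] [ 0.5376 -0.0696  0.014 ] [array([ 0.5399, -0.0723,  0.022 ]), array([ 0.5387, -0.0708,  0.022 ]), array([ 0.541 , -0.0737,  0.022 ])]
stand grip 84 [ 0.5411 -0.2086  0.2042] ((0.5416014194488525, -0.20920248329639435), (0.03431909531354904, 0.0347597599029541), 89.72866821289062)
stand foot 276 [ 0.5299 -0.2093  0.0142] ((0.5405641794204712, -0.21049079298973083), (0.10637957602739334, 0.10214163362979889), 0.9254207611083984)
grip_center grip 87 [ 0.5416 -0.2092  0.204 ] ((0.5414334535598755, -0.20949867367744446), (0.03474651277065277, 0.03486143425107002), 88.4363784790039)
camera grip 87 [ 0.5416 -0.2092  0.204 ] ((0.5414334535598755, -0.20949867367744446), (0.03474651277065277, 0.03486143425107002), 88.4363784790039)
camera foot 11 [ 0.5609 -0.2147  0.0124] ((0.5698961019515991, -0.20016425848007202), (0.11704558879137039, 0.03515969216823578), 82.0772476196289)
```

The second view agrees: ring (0.5376,-0.0696), tip about (0.539,-0.072), offset about 3 mm and well inside. The grip axis is at (0.5414,-0.2094) with yaw about 1.4°. Moving above the grip.

Emit:
send_rows(moves="70 5 0 -10 0; 70 14 0 -27 0; 70 14 0 -27 0; 70 14 0 -27 0; 70 14 0 -27 0; 70 14 0 -27 0; 70 10 0 -20.5 0; 70 0 0 0 0; 70 0 0 0 0; 70 0 0 0 0")

```text
time_s: 15.68
position: [0.5395, -0.2102, 0.2496]
tcp_rot: [[1.0, -0.001, -0.016], [0.016, 0.001, 1.0], [-0.001, -1.0, 0.001]]
force: [-0.5, -0.5, -0.6]
opening: 0.806
```

```bash
python3 - <<'E'
from h import *
s,c=look("wrist",["grip_center","button_face"],"w7.png",ZS)
print(s["opening"]*87,s["joint_positions"])
E
```

```text
wrist t 15.68 tcp [ 0.5395 -0.2102  0.2496] x [ 0.9999  0.0162 -0.0014]
grip_center 0.78 [201.3 254.6] dep [ 0.5389 -0.2025  0.2035] atz [ 0.539  -0.2124  0.175 ]
70.16519583543112 [-32.3444  24.9634  86.9882   0.0123  68.1498 -33.2795]
```

View pics/w7.png

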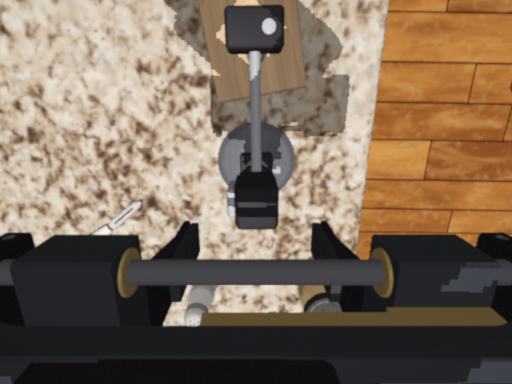

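The grip is centred between the fingers (columns 237–277), with the button on the left (-x), as expected. I'll descend and squeeze.

Emit:
send_rows(moves="70 0 15 0 0; 70 0 28 0 0; 70 0 28 0 0; 70 0 16 0 0; 70 0 6 0 0; 70 0 0 0 0; 50 0 0 0 0; 30 0 0 0 0; 30 0 0 0 0; 30 0 0 0 0; 30 0 0 0 0; 30 0 0 0 0; 30 0 0 0 0; 30 0 0 0 0; 30 0 0 0 0; 30 0 0 0 0")

```text
time_s: 17.17
position: [0.5406, -0.2104, 0.1576]
tcp_rot: [[1.0, 0.0, -0.018], [0.018, -0.001, 1.0], [0.0, -1.0, -0.001]]
force: [0.9, 0.2, 5.4]
opening: 0.391
```

Emit:
send_rows(moves="20 0 0 0 0; 20 0 0 0 0; 20 0 -2 0 0; 20 0 -4 0 0; 20 0 -5 0 0; 20 0 -5 0 0; 20 0 -4 0 0; 20 0 0 0 0")

```text
time_s: 17.83
position: [0.5405, -0.2103, 0.178]
tcp_rot: [[1.0, 0.001, -0.017], [0.017, -0.0, 1.0], [0.001, -1.0, -0.0]]
force: [4.5, -0.7, -2.0]
opening: 0.392
```

```bash
python3 - <<'E'
from h import *
s,c=look("scene",["grip_center","camera"],None,ZS); print(s["force"],s["opening"]*87)
s,c=look("wrist",["grip_center","camera"],None,ZS)
for m in masks_of(c,"camera")[:2]:
    P=np.array([dep(c,p,s) for p in np.argwhere(m["region"])[::5]]);P=P[P[:,1]>-.11];print(m["p"],len(P),np.percentile(P[:,2],[20,50,80,95]))
E
```

```text
scene t 17.83 tcp [ 0.5405 -0.2103  0.178 ] x [0.9999 0.0169 0.0008]
grip_center 0.66 [171.5 243.3] dep [0.3079 0.099  0.1708] atz [0.3181 0.0923 0.175 ]
grip_center 0.62 [203.3 202.5] dep [ 0.5698 -0.2168  0.2105] atz [ 0.4939 -0.1773  0.175 ]
grip_center 0.59 [261.1 205.7] dep [ 0.5676 -0.2179  0.0176] atz [ 0.8132 -0.3455  0.175 ]
camera 0.95 [206.7 239.2] dep [ 0.5571 -0.0828  0.1604] atz [ 0.5071 -0.051   0.135 ]
camera 0.88 [172.  274.7] dep [0.3202 0.2366 0.143 ] atz [0.3017 0.2507 0.135 ]
[ 4.4659 -0.6818 -1.9652] 34.111567911769924
wrist t 17.98 tcp [ 0.5405 -0.2104  0.1773] x [0.9999 0.0168 0.0009]
grip_center 0.74 [246.9 251.4] dep [ 0.5383 -0.1928  0.2223] atz [ 0.5381 -0.2183  0.175 ]
0.9 616 [0.1567 0.1631 0.1657 0.1661]
```

The mast is rising with the grip: the camera top is up about 20 mm and the force is low. Continuing.

Emit:
send_rows(moves="20 0 -3 0 0; 20 0 -6 0 0; 20 0 -7 0 0; 20 0 -7 0 0; 20 0 -7 0 0; 20 0 -7 0 0; 20 0 -7 0 0; 20 0 -7 0 0; 20 0 -7 0 0; 20 0 -7 0 0; 20 0 -7 0 0; 20 0 -6 0 0; 20 0 -4 0 0; 20 0 -3 0 0; 20 0 -2 0 0; 20 0 -1 0 0; 20 0 0 0 0; 20 0 0 0 0")

```text
time_s: 19.68
position: [0.5404, -0.2104, 0.2649]
tcp_rot: [[1.0, 0.001, -0.017], [0.017, -0.0, 1.0], [0.001, -1.0, -0.0]]
force: [5.2, -0.3, -2.9]
opening: 0.393
```

Emit:
send_rows(moves="20 0 -1 0 0; 20 0 -1 0 0; 20 0 -1 0 0; 20 0 0 0 0; 20 0 0 0 0")

```text
time_s: 20.1
position: [0.5404, -0.2103, 0.2677]
tcp_rot: [[1.0, 0.001, -0.017], [0.017, -0.0, 1.0], [0.001, -1.0, -0.0]]
force: [6.1, -1.3, -3.6]
opening: 0.391
```

Emit:
send_rows(moves="20 0 -1 0 0; 20 0 -1 0 0; 20 0 0 0 0; 20 0 0 0 0")

```text
time_s: 20.43
position: [0.5404, -0.2103, 0.2678]
tcp_rot: [[1.0, -0.0, -0.016], [0.016, 0.001, 1.0], [-0.0, -1.0, 0.001]]
force: [8.9, -1.9, -13.4]
opening: 0.393
```

Emit:
send_rows(moves="20 0 -1 0 0; 20 0 -1 0 0; 20 0 0 0 0; 20 0 0 0 0")

```text
time_s: 20.77
position: [0.5404, -0.2103, 0.2678]
tcp_rot: [[1.0, -0.001, -0.016], [0.016, 0.002, 1.0], [-0.001, -1.0, 0.002]]
force: [9.4, -3.3, -19.6]
opening: 0.395
```

```bash
python3 - <<'E'
from h import *
s,c=look("wrist",["camera"],None,ZS);print(s["force"],s["opening"]*87)
for m in masks_of(c,"camera")[:2]:
    P=np.array([dep(c,p,s) for p in np.argwhere(m["region"])[::5]]);P=P[P[:,1]>-.11];print(m["p"],len(P),np.percentile(P[:,2],[20,50,80,95]))
s,c2=look("scene",["camera","pointer_tip","honey","salt","cup"],"s8.png",ZS)
cv2.imwrite("pics/v8.png",cv2.resize(c2["image"][130:310,100:400],(800,480),interpolation=cv2.INTER_CUBIC))
E
```

```text
wrist t 20.77 tcp [ 0.5404 -0.2103  0.2678] x [ 0.9999  0.0162 -0.001 ]
[  9.4359  -3.2674 -19.5987] 34.39760480126886
0.64 623 [0.2469 0.2537 0.2561 0.2565]
scene t 20.92 tcp [ 0.5404 -0.2103  0.2678] x [ 0.9999  0.0162 -0.001 ]
camera 0.98 [178.4 239.3] dep [ 0.5596 -0.0806  0.2544] atz [0.2781 0.0994 0.135 ]
camera 0.91 [171.9 278. ] dep [0.335  0.2414 0.1464] atz [0.3088 0.2617 0.135 ]
camera 0.38 [297.9 156.7] dep [ 0.6702 -0.4243  0.024 ] atz [ 0.8287 -0.4825  0.135 ]
pointer_tip 0.82 [243.  241.2] dep [ 0.5318 -0.0637  0.0163] atz [ 0.5409 -0.0695  0.022 ]
pointer_tip 0.68 [202.  278.3] dep [0.301  0.2693 0.0019] atz [0.3391 0.2398 0.022 ]
honey 0.9 [297.8 156.5] dep [ 0.6727 -0.4257  0.0263] atz [ 0.6351 -0.412   0.    ]
salt 0.66 [270.6 128.8] dep [ 0.4747 -0.4289  0.0147] atz [ 0.4499 -0.4214  0.    ]
cup 0.75 [214.6 360.5] dep [0.6198 0.4037 0.0232] atz [0.5851 0.4431 0.    ]
cup 0.54 [241.8 254.5] dep [ 0.5511 -0.0236  0.0163] atz [ 0.5254 -0.006   0.    ]
```

View pics/v8.png

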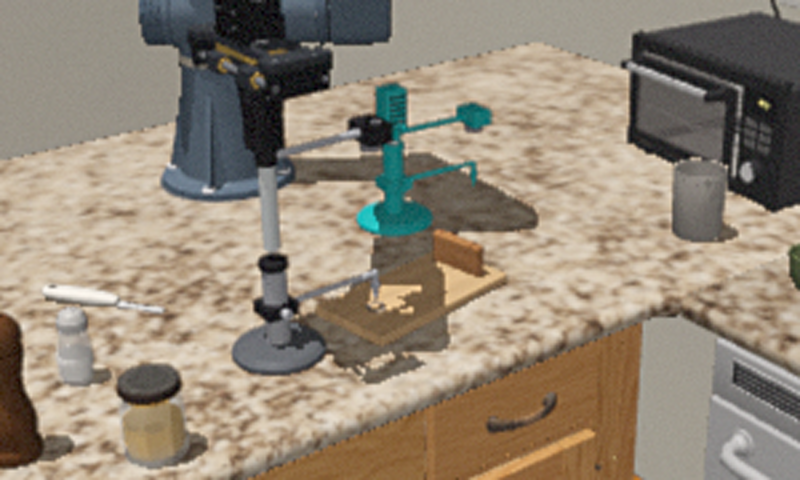

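The stop is reached: TCP z stays at 0.2678 while the force climbs to 20 N, and the camera is up 110 mm. I'll ease off slightly, then hand in.

Emit:
send_rows(moves="20 0 1 0 0; 20 0 1 0 0; 20 0 0 0 0; 20 0 0 0 0; 20 0 0 0 0")

```text
time_s: 21.63
position: [0.5404, -0.2103, 0.2678]
tcp_rot: [[1.0, -0.0, -0.016], [0.016, 0.001, 1.0], [-0.0, -1.0, 0.001]]
force: [7.1, -1.6, -12.6]
opening: 0.387
```

```bash
python3 - <<'E'
from rig import *
print(hand_in())
E
```

```text
the job is handed in; nothing more can be done
None
```

I slid the board by its bar until its ring was under the pointer and let it go. Then I squeezed the button and pulled the mast past the first stop to the top one. I handed in at about 21.6 s, still holding the grip there; no verdict was reported.

**Ring under the pointer:** two wrist views put the tip about 3 mm from the ring's centre, inside its 8 mm inner radius. The scene camera's estimate of the tip disagreed by up to about 2 cm along its line of sight. I took that as pixel noise and trusted the wrist views. I made no close check of the ring after pulling the mast up, but the last scene picture shows the board still under the pointer.

**Mast at the top stop:**
- The gripper stopped moving at 110 mm of rise while the upward force climbed to 20 N. I then eased it to about 13 N, with no sinking.
- The stand's camera was measured about 110 mm higher than at the start.
- The jaws read about 34 mm, against the 36 mm given for a fully pressed button. The mast moved freely, so I took the button as in.

**Jar, shaker and cup:** in the last picture they look to be where they started; I only checked this with the rough network marks.

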